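Pin the hand pump's lever: push the clevis pin home and snap in its hairpin clip

TASK

Secure the lever of the blue hand pump on the bench: push its half-fitted clevis pin fully home, so that the cross hole comes out beyond the far lug, then take the middle-sized of the three hairpin clips from its block, start its straight leg down through the cross hole and press the eye down until the bow snaps over the pin and the clip sits fully home. Let go, and leave the other two clips and the loose things on the bench where they are.

Things in the scene. Friction and masses are not known exactly. Their poses are not given: they have to be found in the camera images.
- pump: Blue cast hand pump on a steel plate 150 mm square; origin under the plate's centre, z up, y along the clevis pin's axis, 135 mm up. Two lugs, each 14 mm thick, outer faces 54 mm apart, tops 20 mm above the pin's axis; cover 45 mm below it. From between them the lever arm (to 28 mm thick, 265 mm long) rises to +x at 14 degrees; its tail at -x is no more than 15 mm above the pin's axis.
- pin (a joint): How far the clevis pin is pushed in, in m: 0 is farthest out, 0.028 is fully home (head against the near lug, a firm stop). It starts between 0 and 0.011, its cross hole still hidden in the far lug. Sliding it takes about 4 to 6 N; it stays where it is left and cannot turn.
- pin_hole (a point): Middle of the cross hole, on the pin's axis. Pin: plain steel, 20 mm in diameter, level. Axes: z up, along the hole; y along the pin towards its head; x as the pump's. Pushing the pin home moves this point along -y. When home it is 11 mm beyond the far lug's outer face and 14 mm from the pin's free end. The hole is 6.4 mm wide, straight down through the pin, its mouths countersunk to about 10 mm.
- pin_head (a point): Centre of the outer face of the pin's flat round head (32 mm in diameter, 6 mm thick), 71 mm from pin_hole towards +y; same axes, moves with the pin. Push this face towards -y. At its height nothing stands within 80 mm behind it.
- clip_eye (a point): Centre of the eye of the middle-sized hairpin clip (R-shaped spring cotter, bare steel wire 4.5 mm thick, about 34 g), the one to fit. Axes: z from leg to eye (up as it stands in its block), the clip flat in its x-z plane. The eye is a closed loop 20.5 mm wide along x and z: grasp it across x. It stands 90 mm above the bench, leaning up to 4 degrees, and lifts freely out of its block.
- clip_tip (a point): Lower end of the clip's straight leg, 72 mm below clip_eye and 5 mm to its -x side (clip's axes). The leg is straight for 56 mm. The wavy spring leg (bow) is on the leg's +x side: bulging to 15 mm from the leg's axis level with clip_seat, pinched in 12 mm below that, its flared end 10 mm above this point's level. The two wires lie side by side 17 to 28 mm below the eye's centre.
- clip_seat (a point): Point on the straight leg's axis 38 mm below and 5 mm to the -x side of clip_eye, 34 mm above clip_tip. When the clip is home it is at pin_hole: the eye's centre is then 38 mm and the eye's top 48 mm above the pin's axis. The clip's flat plane is square to the pin; its bow may be on either side.
- clip_bow (a joint): Opening of the clip's bow in rad, sprung shut: 0 closed, about 0.2 riding over the pin, 0 again once snapped. Leg in the hole, the bow's flared end first rests on the pin with clip_seat about 25 mm above pin_hole; left there the clip stands by itself, leaning up to 8 degrees. From there it takes about 8 to 15 N down on the eye; home, the wires meet the pin as a firm stop.
- clip_block: Grey plastic block that holds the middle clip: 54 (x) by 36 (y) by 60 mm high, fixed, origin at the centre of its underside. The clip stands in its slot (along x, 42 mm deep), the eye's centre 30 mm above the block's top. The two other clips stand in like blocks; the three may be in any order.
- small_clip_eye (a point): Centre of the eye of the small hairpin clip (same shape, 0.7 size: eye 14 mm wide, wire 3.2 mm) in a like block, 82 mm above the bench; leave it.
- large_clip_eye (a point): Centre of the eye of the large hairpin clip (same shape, 1.3 size: eye 27 mm wide, wire 5.9 mm) in a like block, 104 mm above the bench; leave it.
- sealant: White plastic bottle of thread sealant, 42 mm in diameter, 130 mm tall, between the clip blocks and the pump; origin at the centre of its underside; leave it.
- hex_key: Black L-shaped hex key, 130 by 35 mm, lying flat on the right; leave it.
- paste_tin: Round tin with a yellow lid, 72 mm in diameter, 32 mm tall, on the left; origin at the centre of its underside; leave it.
- spray_can: White and blue spray can with a black nozzle, 52 mm in diameter, 158 mm tall, standing off the pump's pin-head side; origin at the centre of its underside; leave it.
- union: Brass pipe union, 40 mm in diameter, 45 mm tall, near the robot; origin at the centre of its underside; leave it.

How it is judged:
On the way:
1. the clevis pin is pushed fully home (value of joint pin above 0.0255 m), for 0.2 s.
At the end, for the whole second after the job is handed in: The pin is within 2.5 mm of fully home, and the middle-sized clip's leg is through its cross hole, its seat point within 4 mm of the hole's middle along each axis and its leg within 12 degrees of the hole's axis, with the bow closed over the pin (under 0.06 rad) (value of joint pin above 0.0255 m and x of clip_seat in the frame of pin_hole between -0.004 and 0.004 m and y of clip_seat in the frame of pin_hole between -0.004 and 0.004 m and z of clip_seat in the frame of pin_hole between -0.004 and 0.004 m and angle between the z axis of clip_seat and the z axis of pin_hole, either way round below 0.21 rad and value of joint clip_bow below 0.06 rad); the robot touches nothing.
It fails at once if one of the two other clips is moved by more than 25 mm (distance of any of small_clip_eye, large_clip_eye from where it was at the start of the episode above 0.025 m).
It fails at once if the sealant bottle, the spray can, the brass union, the hex key or the paste tin is moved by more than 25 mm (distance of any of sealant, spray_can, union, hex_key, paste_tin from where it was at the start of the episode above 0.025 m).
It also fails if it takes over 58 s, if anything falls off the work surface, if the arm or the gripper's body presses on something with over 40 N, if the wrist force passes 120 N, or if a joint passes its speed limit or range.

ROBOT

A 6-joint arm with a two-finger parallel gripper is mounted at the origin on the work surface. World frame = base frame: x ahead of the robot, y to its left, z up, the work surface at z = 0. Lengths are in m, angles in rad, forces in N, time in s.
With the tool pointing down it reaches from about 0.35 to 0.975 m from the base axis. Payload 4.9 kg.
Tool frame: the origin (TCP) lies on the centre line of the jaws, within the pads' length; the fingertips stand 14 mm ahead of it and the grasp point (between the pads) lies 5 mm behind it; z points along the fingers, y is the line along which they close (so a half turn about z gives the same grasp; the last joint's range is limited). The gripper opens to 85 mm and grips with 20 to 120 N. Pads are 22 mm wide; open, the fingers measure 114 mm over their backs; the gripper's body (76 mm by 85 mm) begins 54 mm behind the grasp point. The pads swing forward as they close: fully open they stand 13 mm farther back than shut.
Start: joints at [1.213, 0.053, 1.613, -0, 1.476, -0.119], TCP at [0.148, 0.607, 0.245] pointing down, gripper open.
Joint ranges: [-3.01, 3.01], [-1.01, 2.22], [0.06, 2.58], [-1.02, 4.17], [0.09, 2.62], [-3.14, 3.14]. Speed limits (rad/s): [2.57, 2.57, 3.14, 3.14, 3.14, 3.14].

INTERFACE

Orientations are given as a unit quaternion [w, x, y, z].
In Python, from plant import * gives the robot as it stands.
- The arm moves only by the tool send_rows, never from a script. Its argument "steps" is a list of rows, each an object with "translation": the shift along the tool's x, y, z in cm, a list of three; "delta_rot": the turn, a rotation vector about the tool's x, y, z in rad, a list of three; "jaw": the finger opening in cm, from 0 to 8.54. In form: [{"translation": [dx, dy, dz], "delta_rot": [rx, ry, rz], "jaw": jaw}, ...]. A call has exactly 8 rows; each row is the pose to reach, as a shift and turn from the pose commanded when the call began, along the tool's axes at that moment; what a row does not reach only later rows make up. A row lasts 1/10 s, in which the tool goes at most 50 mm and 8.59 degrees, less where a joint would pass 70% of its speed; a pose out of reach is approached as far as the arm can. A call with a gripper value outside its range is refused whole. The fingers move at their own pace and stop on an object; the grip force is fixed at half the most. Time passes only in rows, so rows that repeat a pose let the fingers close, or fill a call up. It gives the time, the measured TCP pose, the force, the opening and the grip force at its end, in the units of the state.
- state(): the state, without advancing time (a new reading comes with each control period).
- grab_frame(name): name is "scene" or "top" or "wrist"; returns a dict with "pixels" (420x560x3 uint8, blue, green, red), "range_z" (420x560 float32, m along the optical axis (not along the pixel's ray), 0 where there is no reading), "fx", "fy", "cx", "cy" (pixels), "dist" ([k1, k2, p1, p2, k3] as OpenCV has them; the pictures are not rectified), "rvec" (rotation vector, rad) and "tvec" (3), from world to camera coordinates, as OpenCV has them. Camera axes: x right, y down, z forward; pixel columns grow to the right and rows downward; lengths in m; the calibration is good to about 2 mm. A picture is of the moment at which its call begins.
- job_done(): hands the job in; it is judged then, once.
The state is a dict: "time": time; "joint_pos": joint angles; "joint_vel": joint speeds; "joint_efforts": joint torques, N m; "tool_pos": TCP position; "tool_rot": TCP orientation; "contact_force": force on the tool from outside, world axes, zero at the start; "ft_torque": the same for the moment, N m; "gripper_width": opening from 0.0 (shut) to 1.0 (fully open); "grasp_force": force on a finger pad.
Only numpy, scipy, OpenCV 4.12 (cv2) and the standard library are available. Lean on these libraries where they do the work, as an engineer would, in place of code of your own. Each camera call takes 0.05 s, during which the arm holds its last target. There are 200 camera calls.

## Working session

There is one attempt and no reset: what is moved stays moved. The work goes in short steps, Python scripts to look and compute and a tool call to move; the robot and the scene stay as the last step left them, time stands still between calls to the robot, and variables do not carry over. Pictures are saved under pics/ and viewed, at most 10 in all, crops included, and the job is handed in when it is done.

Besides the shell and the picture viewer there is one more tool, called after "Call:" by a JSON object that holds its "op" and its "data", one argument or row to a line. send_rows: Moves the arm, as the interface text tells. Its arguments: {"type":"object","properties":{"steps":{"type":"array","items":{"type":"object","properties":{"translation":{"type":"array","items":{"type":"number"}},"delta_rot":{"type":"array","items":{"type":"number"}},"jaw":{"type":"number"}}}}},"required":["steps"]}

```bash
mkdir -p pics; cat > h.py <<'E'
from plant import *
import numpy as np, cv2, pickle
from scipy.spatial.transform import Rotation as R
def grab(n,tag):
    f=grab_frame(n); pickle.dump(f,open(f'pics/{tag}.pkl','wb')); cv2.imwrite(f'pics/{tag}.png',f['pixels']); return f
def load(tag): return pickle.load(open(f'pics/{tag}.pkl','rb'))
def K(f): return np.array([[f['fx'],0,f['cx']],[0,f['fy'],f['cy']],[0,0,1.]])
def ray(f,uv):
    p=cv2.undistortPoints(np.array([[uv]],float),K(f),np.array(f['dist'],float)).ravel()
    Rm=cv2.Rodrigues(np.array(f['rvec'],float))[0]; t=np.array(f['tvec'],float).ravel()
    return -Rm.T@t, Rm.T@np.array([p[0],p[1],1.])
def atz(f,uv,z):
    c,d=ray(f,uv); return c+d*(z-c[2])/d[2]
def dep(f,uv):
    c,d=ray(f,uv); return c+d*f['range_z'][int(round(uv[1])),int(round(uv[0]))]
def tri(f1,u1,f2,u2):
    c1,d1=ray(f1,u1);c2,d2=ray(f2,u2)
    s=np.linalg.lstsq(np.c_[d1,-d2],c2-c1,rcond=None)[0]
    a,b=c1+s[0]*d1,c2+s[1]*d2
    return (a+b)/2,np.linalg.norm(a-b)
def proj(f,P):
    return cv2.projectPoints(np.array(P,float).reshape(-1,3),np.array(f['rvec'],float),np.array(f['tvec'],float),K(f),np.array(f['dist'],float))[0].reshape(-1,2)
def pose():
    s=state(); q=s['tool_rot']; return np.array(s['tool_pos']),R.from_quat([q[1],q[2],q[3],q[0]])
def crop(f,x,y,w,h,k,name):
    cv2.imwrite(f'pics/{name}.png',cv2.resize(f['pixels'][y:y+h,x:x+w],None,fx=k,fy=k,interpolation=cv2.INTER_CUBIC))
E
python3 - <<'E'
from h import *
a=grab('scene','s0');b=grab('top','t0')
print(state()); p,r=pose();print(r.as_matrix())
for f in(a,b):print(ray(f,(280,210)),f['fx'])
cv2.imwrite('pics/both.png',cv2.resize(np.vstack([a['pixels'],b['pixels']]),(400,600)))
E
```

```text
{'time': 0.1, 'joint_pos': array([ 1.21299963e+00,  5.33013026e-02,  1.61415474e+00,  2.93174135e-05,
        1.47596637e+00, -1.18958401e-01]), 'joint_vel': array([ 0.00012819, -0.00014688, -0.00374437, -0.00185263, -0.00230179,
       -0.00010426]), 'joint_efforts': array([-1.44670885e-03, -3.94904387e+01, -3.71362674e+01, -2.45443134e-04,
        3.96586998e-03, -3.25968799e-07]), 'tool_pos': array([0.14763967, 0.6067694 , 0.2441806 ]), 'tool_rot': array([-2.30206548e-04,  1.19136853e-01,  9.92877421e-01, -8.85565150e-04]), 'contact_force': array([ 0.01391469, -0.33011913,  0.21728232]), 'ft_torque': array([-0.01403506,  0.00939981, -0.07233564]), 'grasp_force': 0.0, 'gripper_width': 1.0004612208758452}
[[-9.71612715e-01  2.36576174e-01 -6.68140656e-04]
 [ 2.36576990e-01  9.71611252e-01 -1.70366312e-03]
 [ 2.46126877e-04 -1.81336745e-03 -9.99998326e-01]]
(array([ 1.11821739, -0.43291786,  0.86440487]), array([-0.53861297,  0.44286482, -0.71694051])) 449.3816599121636
(array([0.36017961, 0.01105993, 1.03665671]), array([ 0.22178882, -0.00975083, -0.97544207])) 419.21283774950416
```

View pics/s0.png

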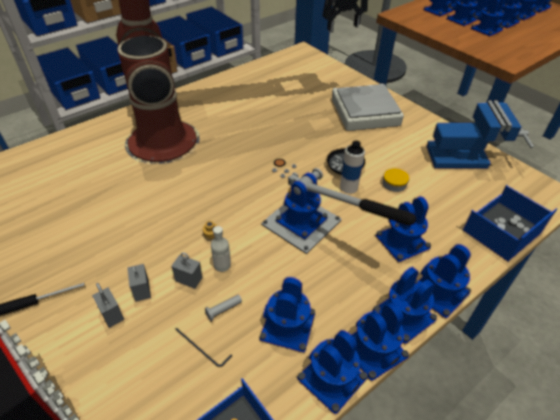

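View pics/t0.png

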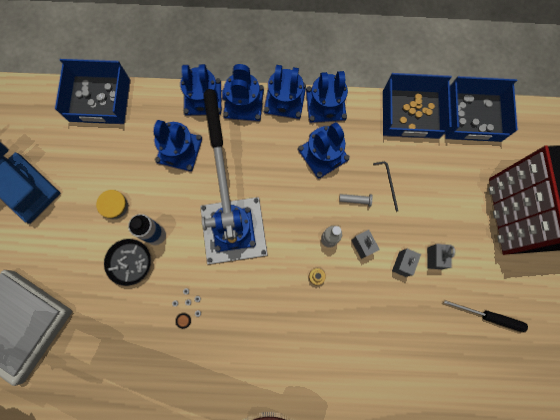

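The scene view shows the pump at (302,220), with the blocks at (108,305), (139,282) and (187,270). In the top view the pump is at (235,232), its pin head on the left at about (208,222), and the blocks are at (365,244), (406,263) and (441,257). I'll enlarge both areas.

```bash
python3 - <<'E'
from h import *
a=load('s0');b=load('t0')
def c(f,x,y,w,h,W,H): return cv2.resize(f['pixels'][y:y+h,x:x+w],(W,H),interpolation=cv2.INTER_CUBIC)
top=np.hstack([c(b,190,190,80,60,400,300),c(b,340,222,120,60,400,200).copy() if 0 else c(b,345,220,120,60,400,200)]) if 0 else None
im=np.zeros((600,800,3),np.uint8)
im[:300,:400]=c(b,190,185,100,75,400,300)   # x4
im[:300,400:]=c(b,345,215,120,90,400,300)   # x3.333
im[300:,:400]=c(a,90,240,120,90,400,300)    # x3.333
im[300:,400:]=c(a,260,165,100,75,400,300)   # x4
cv2.imwrite('pics/c0.png',im)
for n,uv in dict(b1=(365,244),b2=(406,263),b3=(441,257)).items(): print(n,atz(b,uv,.06))
print('pump',atz(b,(235,232),.0),[atz(b,u,0.01)for u in((200,205),(264,199),(268,256),(208,264))])
print('bottle',atz(b,(336,230),.13),'can',atz(b,(138,224),.158),'union',atz(b,(317,275),.045))
E
```

```text
b1 [ 0.50996307 -0.20211881  0.06      ]
b2 [ 0.46971608 -0.29821286  0.06      ]
b3 [ 0.48762767 -0.3808397   0.06      ]
pump [0.53395371 0.11093123 0.        ] [array([0.59681968, 0.20248444, 0.01      ]), array([0.62010442, 0.04238993, 0.01      ]), array([0.47651286, 0.02513334, 0.01      ]), array([0.44984692, 0.17077947, 0.01      ])]
bottle [ 0.52725121 -0.12292244  0.13      ] can [0.51476655 0.30390738 0.158     ] union [ 0.43327066 -0.09269822  0.045     ]
```

View pics/c0.png

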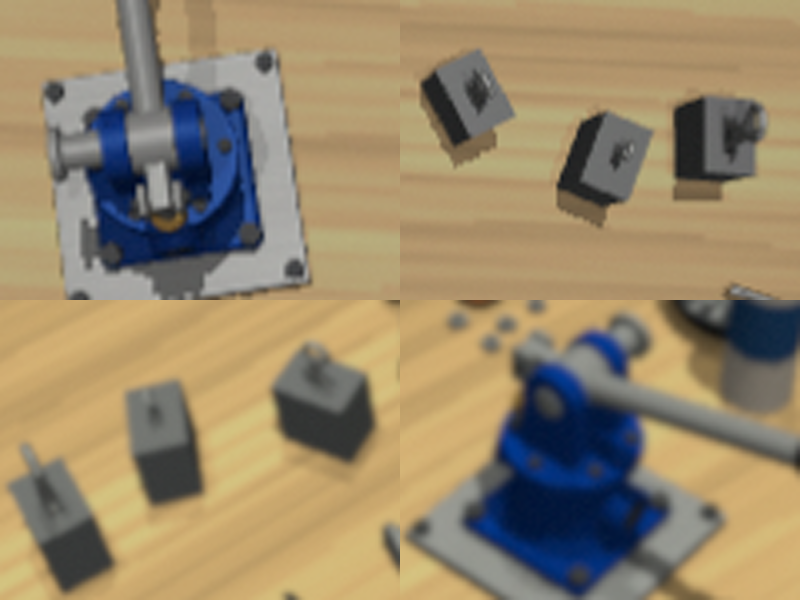

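Block 3 (right) holds the large clip, block 1 looks like the middle one and block 2 the small one. The pin head's outer face is at crop (50,155), which is top pixel (202.5,223.7).

```bash
python3 - <<'E'
from h import *
a=load('s0');b=load('t0')
for uv in((202.5,223.7),): print('head top@.135',atz(b,uv,.135), 'tri',tri(b,(204,223),a,(260+630/4-100,165+(335-300)/4)))
# lug tops by depth
ys,xs=np.mgrid[195:240,200:255]
P=np.array([dep(b,(x,y)) for x,y in zip(xs.ravel(),ys.ravel())])
m=(P[:,2]>.146)&(P[:,2]<.16); print(P[m].round(3)[::4])
print(atz(b,(190+113/4,185+115/4),.155),atz(b,(190+188/4,185+115/4),.155))
# clip eyes: points above .068 around blocks
for n,(x0,y0,x1,y1) in dict(b1=(350,225,382,265),b2=(390,243,422,283),b3=(424,236,464,276)).items():
    ys,xs=np.mgrid[y0:y1,x0:x1]
    P=np.array([dep(b,(x,y)) for x,y in zip(xs.ravel(),ys.ravel())])
    m=(P[:,2]>.068); t=(abs(P[:,2]-.06)<.006)
    Q=P[t,:2].astype(np.float32); r=cv2.minAreaRect(Q*1000)
    print(n,P[m].mean(0),P[m].max(0),m.sum(),'block',Q.mean(0),r)
E
```

```text
head top@.135 [0.52629745 0.17024553 0.135     ] tri (array([0.52863107, 0.16791025, 0.13410786]), np.float64(0.0015667793859943427))
[[0.588 0.134 0.153]
 [0.588 0.125 0.157]
 [0.591 0.118 0.146]
 [0.586 0.127 0.153]
 [0.587 0.119 0.153]
 [0.583 0.127 0.157]
 [0.585 0.119 0.152]
 [0.582 0.127 0.154]
 [0.584 0.119 0.148]
 [0.58  0.127 0.153]
 [0.58  0.118 0.152]
 [0.577 0.127 0.155]
 [0.578 0.118 0.151]
 [0.575 0.127 0.153]
 [0.576 0.118 0.15 ]
 [0.573 0.126 0.154]
 [0.574 0.118 0.149]
 [0.572 0.129 0.148]
 [0.571 0.12  0.152]
 [0.569 0.127 0.151]
 [0.57  0.118 0.148]
 [0.567 0.124 0.151]
 [0.568 0.116 0.148]
 [0.565 0.124 0.15 ]
 [0.566 0.116 0.147]
 [0.563 0.117 0.15 ]
 [0.56  0.122 0.15 ]
 [0.559 0.126 0.147]
 [0.559 0.115 0.148]
 [0.557 0.119 0.148]
 [0.554 0.123 0.149]
 [0.555 0.115 0.147]
 [0.555 0.1   0.148]
 [0.552 0.121 0.148]
 [0.552 0.103 0.152]
 [0.553 0.095 0.15 ]
 [0.55  0.132 0.147]
 [0.55  0.115 0.148]
 [0.55  0.103 0.152]
 [0.55  0.095 0.152]
 [0.546 0.14  0.151]
 [0.547 0.132 0.147]
 [0.548 0.123 0.148]
 [0.548 0.114 0.149]
 [0.549 0.106 0.147]
 [0.547 0.096 0.155]

[... 1667 characters left out ...]
8767 0.1346104  0.155     ] [0.54792742 0.09430499 0.155     ]
b1 [ 0.49805419 -0.18355613  0.18626699] [0.52315396 0.01105993 1.03665671] 39 block [ 0.5113734  -0.20658116] ((512.6040649414062, -207.58021545410156), (53.38096618652344, 36.45042419433594), 28.610029220581055)
b2 [ 0.45369638 -0.24616848  0.26229058] [0.4820301  0.01105993 1.03665671] 21 block [ 0.47380129 -0.30591017] ((475.17327880859375, -306.9336242675781), (37.2101936340332, 54.451499938964844), 68.53733825683594)
b3 [ 0.48821903 -0.3665101   0.14618734] [0.50995937 0.01105993 1.03665671] 98 block [ 0.49203786 -0.3847044 ] ((493.3865051269531, -386.6546630859375), (37.24624252319336, 55.3789176940918), 89.89041137695312)
```

Call:
{"op": "send_rows", "data": {
  "steps": [
    {"translation": [-3.5, -2.3, -0.5], "delta_rot": [0, 0, 0.1], "jaw": 0},
    {"translation": [-7.2, -4.7, -1], "delta_rot": [0, 0, 0.2], "jaw": 0},
    {"translation": [-11, -7.1, -1.5], "delta_rot": [0, 0, 0.3], "jaw": 0},
    {"translation": [-15, -9.6, -1.6], "delta_rot": [0, 0, 0.4], "jaw": 0},
    {"translation": [-19, -12.1, -1.6], "delta_rot": [0, 0, 0.5], "jaw": 0},
    {"translation": [-23, -14.7, -1.6], "delta_rot": [0, 0, 0.6], "jaw": 0},
    {"translation": [-27, -17.3, -1.6], "delta_rot": [0, 0, 0.7], "jaw": 0},
    {"translation": [-31, -19.9, -1.6], "delta_rot": [0, 0, 0.8], "jaw": 0}
  ]
}}

```text
time: 0.9
tool_pos: [0.4027, 0.3389, 0.2609]
tool_rot: [-0.0, 0.498, 0.867, -0.0]
contact_force: [0.3, -0.4, 0.1]
gripper_width: 0.001
grasp_force: 0.0
```

```bash
cat >> h.py <<'E'
def go(P,yaw):
    "shift (cm, tool axes) and rotvec to reach world P, tool down with y at yaw"
    p,r=pose(); y=np.array([np.cos(yaw),np.sin(yaw),0]);z=np.array([0,0,-1.]);T=R.from_matrix(np.c_[np.cross(y,z),y,z])
    print('at',p.round(4),'dt cm',(r.inv().apply(np.array(P)-p)*100).round(2),'rot',(r.inv()*T).as_rotvec().round(3))
E
python3 - <<'E'
from h import *
go((.515,.22,.26),.166)
E
```

```text
at [0.4027 0.3389 0.2609] dt cm [-15.92   3.71   0.09] rot [-0.     0.     0.362]
```

Call:
{"op": "send_rows", "data": {
  "steps": [
    {"translation": [-4, 0.9, 0], "delta_rot": [0, 0, 0.09], "jaw": 0},
    {"translation": [-8, 1.9, 0], "delta_rot": [0, 0, 0.18], "jaw": 0},
    {"translation": [-12, 2.8, 0], "delta_rot": [0, 0, 0.27], "jaw": 0},
    {"translation": [-15.9, 3.7, 0], "delta_rot": [0, 0, 0.362], "jaw": 0},
    {"translation": [-15.9, 3.7, 0], "delta_rot": [0, 0, 0.362], "jaw": 0},
    {"translation": [-15.9, 3.7, 0], "delta_rot": [0, 0, 0.362], "jaw": 0},
    {"translation": [-15.9, 3.7, 0], "delta_rot": [0, 0, 0.362], "jaw": 0},
    {"translation": [-15.9, 3.7, 0], "delta_rot": [0, 0, 0.362], "jaw": 0}
  ]
}}

```text
time: 1.7
tool_pos: [0.5137, 0.2233, 0.2612]
tool_rot: [-0.0, 0.644, 0.765, -0.0]
contact_force: [0.1, -0.2, 0.6]
gripper_width: -0.003
grasp_force: 0.0
```

```bash
python3 - <<'E'
from h import *
f=grab('wrist','w1'); print(ray(f,(280,210)),f['fx']); go((.519,.212,.132),.166)
print(proj(f,[(.527,.170,.135),(.537,.114,.155),(.515,.304,.158)]))
E
```

```text
(array([0.50251906, 0.29051022, 0.3912568 ]), array([ 0.05109722, -0.27364333, -0.96052034])) 303.4919500779222
at [0.5137 0.2233 0.2613] dt cm [-1.2   0.33 12.93] rot [-0.    -0.     0.006]
[[282.73140438 260.59617389]
 [283.07127876 326.7146223 ]
 [298.80839828 106.90347461]]
```

View pics/w1.png

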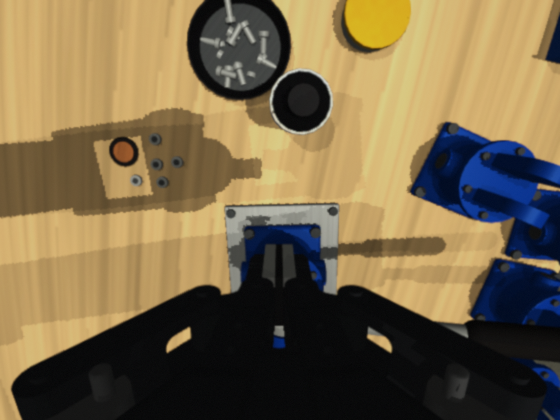

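The wrist view shows the plate's +y' edge from (226,206) to (337,204) and the spray can at (301,100). The fingers hide the pin.

```bash
python3 - <<'E'
from h import *
f=load('w1')
for z in (0.006,.01):
    A,B=atz(f,(226,206),z),atz(f,(337,204),z); d=B-A; print(A,B,np.linalg.norm(d),np.degrees(np.arctan2(d[1],d[0])),(A+B)/2-.075*np.array([-d[1],d[0],0])/np.linalg.norm(d))
E
```

```text
[0.45190833 0.17399136 0.006     ] [0.59552711 0.20166899 0.006     ] 0.14626142916627305 10.908082952599106 [0.53791026 0.11418528 0.006     ]
[0.4524338  0.17520114 0.01      ] [0.59456143 0.2025914  0.01      ] 0.1447428428190666 10.908082952599118 [0.53769017 0.11525137 0.01      ]
```

Call:
{"op": "send_rows", "data": {
  "steps": [
    {"translation": [-0.6, 0.2, 3], "delta_rot": [0, 0, 0], "jaw": 0},
    {"translation": [-0.6, 0.3, 7], "delta_rot": [0, 0, 0], "jaw": 0},
    {"translation": [-0.6, 0.3, 11], "delta_rot": [0, 0, 0], "jaw": 0},
    {"translation": [-0.6, 0.3, 12.9], "delta_rot": [0, 0, 0], "jaw": 0},
    {"translation": [-1.2, 0.3, 12.9], "delta_rot": [0, 0, 0], "jaw": 0},
    {"translation": [-1.8, 0.3, 12.9], "delta_rot": [0, 0, 0], "jaw": 0},
    {"translation": [-2.4, 0.3, 12.9], "delta_rot": [0, 0, 0], "jaw": 0},
    {"translation": [-3, 0.3, 12.9], "delta_rot": [0, 0, 0], "jaw": 0}
  ]
}}

```text
time: 2.55
tool_pos: [0.5239, 0.193, 0.1347]
tool_rot: [0.001, 0.645, 0.765, 0.002]
contact_force: [-0.0, -1.0, 0.3]
gripper_width: -0.004
grasp_force: 0.0
```

Call:
{"op": "send_rows", "data": {
  "steps": [
    {"translation": [-0.4, 0, 0.1], "delta_rot": [0, 0, 0], "jaw": 0},
    {"translation": [-0.8, 0, 0.1], "delta_rot": [0, 0, 0], "jaw": 0},
    {"translation": [-1.2, 0, 0.1], "delta_rot": [0, 0, 0], "jaw": 0},
    {"translation": [-1.6, 0, 0.1], "delta_rot": [0, 0, 0], "jaw": 0},
    {"translation": [-2, 0, 0.1], "delta_rot": [0, 0, 0], "jaw": 0},
    {"translation": [-2.4, 0, 0.1], "delta_rot": [0, 0, 0], "jaw": 0},
    {"translation": [-2.7, 0, 0.1], "delta_rot": [0, 0, 0], "jaw": 0},
    {"translation": [-3, 0, 0.1], "delta_rot": [0, 0, 0], "jaw": 0}
  ]
}}

```text
time: 3.35
tool_pos: [0.5279, 0.1638, 0.1316]
tool_rot: [0.0, 0.644, 0.765, 0.0]
contact_force: [0.3, 4.7, 1.6]
gripper_width: 0.001
grasp_force: 2.3
```

Call:
{"op": "send_rows", "data": {
  "steps": [
    {"translation": [-0.2, 0, 0], "delta_rot": [0, 0, 0], "jaw": 0},
    {"translation": [-0.4, 0, 0], "delta_rot": [0, 0, 0], "jaw": 0},
    {"translation": [-0.5, 0, 0], "delta_rot": [0, 0, 0], "jaw": 0},
    {"translation": [-0.6, 0, 0], "delta_rot": [0, 0, 0], "jaw": 0},
    {"translation": [-0.7, 0, 0], "delta_rot": [0, 0, 0], "jaw": 0},
    {"translation": [-0.8, 0, 0], "delta_rot": [0, 0, 0], "jaw": 0},
    {"translation": [-0.8, 0, 0], "delta_rot": [0, 0, 0], "jaw": 0},
    {"translation": [-0.8, 0, 0], "delta_rot": [0, 0, 0], "jaw": 0}
  ]
}}

```text
time: 4.15
tool_pos: [0.5284, 0.1588, 0.1314]
tool_rot: [-0.002, 0.644, 0.765, 0.002]
contact_force: [-1.3, 14.9, 1.8]
gripper_width: -0.0
grasp_force: 7.5
```

Call:
{"op": "send_rows", "data": {
  "steps": [
    {"translation": [1, 0, 0], "delta_rot": [0, 0, 0], "jaw": 0},
    {"translation": [2, 0, 0], "delta_rot": [0, 0, 0], "jaw": 0},
    {"translation": [2.5, 0, -3], "delta_rot": [0, 0, 0], "jaw": 0},
    {"translation": [2.5, 0, -7], "delta_rot": [0, 0, 0], "jaw": 0},
    {"translation": [2.5, 0, -12], "delta_rot": [0, 0, 0], "jaw": 0},
    {"translation": [-1, 0, -15], "delta_rot": [0, 0, 0], "jaw": 0},
    {"translation": [-5.5, 0, -16], "delta_rot": [0, 0, 0], "jaw": 0},
    {"translation": [-10, 0, -16], "delta_rot": [0, 0, 0], "jaw": 0}
  ]
}}

```text
time: 4.95
tool_pos: [0.5468, 0.0558, 0.2945]
tool_rot: [0.003, 0.644, 0.765, 0.001]
contact_force: [0.6, 0.3, -0.7]
gripper_width: -0.002
grasp_force: 0.0
```

```bash
python3 - <<'E'
from h import *
go((.541,-.26,.28),.5)
E
```

```text
at [0.5468 0.0558 0.2945] dt cm [-31.02  -5.96   1.51] rot [ 0.004  0.004 -0.329]
```

Call:
{"op": "send_rows", "data": {
  "steps": [
    {"translation": [-4.2, -0.8, 0], "delta_rot": [0, 0, -0.05], "jaw": 5},
    {"translation": [-8.5, -1.6, 0], "delta_rot": [0, 0, -0.1], "jaw": 5},
    {"translation": [-12.9, -2.4, 0], "delta_rot": [0, 0, -0.15], "jaw": 5},
    {"translation": [-17.3, -3.3, 0.3], "delta_rot": [0, 0, -0.2], "jaw": 5},
    {"translation": [-21.7, -4.2, 0.6], "delta_rot": [0, 0, -0.25], "jaw": 5},
    {"translation": [-26.1, -5.1, 1], "delta_rot": [0, 0, -0.3], "jaw": 5},
    {"translation": [-30, -5.8, 1.3], "delta_rot": [0, 0, -0.33], "jaw": 5},
    {"translation": [-31, -6, 1.5], "delta_rot": [0, 0, -0.33], "jaw": 5}
  ]
}}

```text
time: 5.75
tool_pos: [0.5379, -0.2621, 0.2751]
tool_rot: [-0.001, 0.512, 0.859, -0.001]
contact_force: [-0.3, 0.5, 0.2]
gripper_width: 0.582
grasp_force: 0.0
```

```bash
python3 - <<'E'
from h import *
f=grab('wrist','w2'); print(pose()[0]); print(proj(f,[(.5126,-.2076,.09)]))
E
```

```text
[ 0.53799267 -0.26164916  0.27471952]
[[282.66379108 130.84808918]]
```

View pics/w2.png

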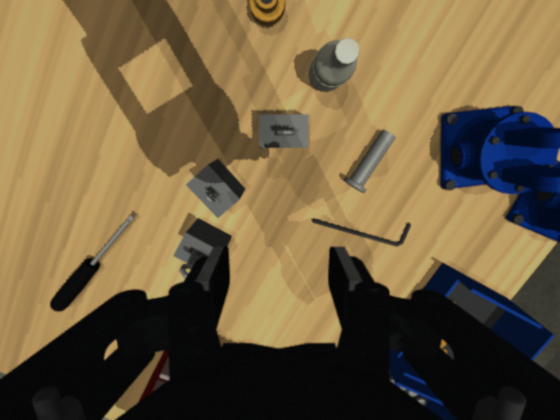

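The middle clip's block is at (283,130), with its eye edge-on and along the image's x axis. The small one is at (213,190) and the large one at (195,255), partly hidden. I'll look again from closer.

Call:
{"op": "send_rows", "data": {
  "steps": [
    {"translation": [0.5, 0, 3], "delta_rot": [0, 0, 0], "jaw": 5},
    {"translation": [1.2, 0, 6], "delta_rot": [0, 0, 0], "jaw": 5},
    {"translation": [2, 0, 8], "delta_rot": [0, 0, 0], "jaw": 5},
    {"translation": [2, 0, 9], "delta_rot": [0, 0, 0], "jaw": 5},
    {"translation": [2, 0, 9], "delta_rot": [0, 0, 0], "jaw": 5},
    {"translation": [2, 0, 9], "delta_rot": [0, 0, 0], "jaw": 5},
    {"translation": [2, 0, 9], "delta_rot": [0, 0, 0], "jaw": 5},
    {"translation": [2, 0, 9], "delta_rot": [0, 0, 0], "jaw": 5}
  ]
}}

```text
time: 6.6
tool_pos: [0.5304, -0.2415, 0.188]
tool_rot: [0.001, 0.51, 0.86, -0.0]
contact_force: [0.7, 0.3, 0.1]
gripper_width: 0.587
grasp_force: 0.0
```

```bash
python3 - <<'E'
from h import *
f=grab('wrist','w3'); print(pose()[0]); print(proj(f,[(.5126,-.2076,.09)]))
g=load('w2')
im=np.zeros((600,800,3),np.uint8)
im[:300,:]=cv2.resize(g['pixels'][100:160,203:363],(800,300),interpolation=cv2.INTER_CUBIC) #x5
u,v=proj(f,[(.5126,-.2076,.08)])[0].astype(int); x,y=u-80,v-30; print(x,y)
im[300:,:]=cv2.resize(f['pixels'][y:y+60,x:x+160],(800,300),interpolation=cv2.INTER_CUBIC)
cv2.imwrite('pics/c3.png',im)
E
```

```text
[ 0.53025565 -0.2413844   0.18770135]
[[278.98301987 163.29019745]]
198 131
```

View pics/c3.png

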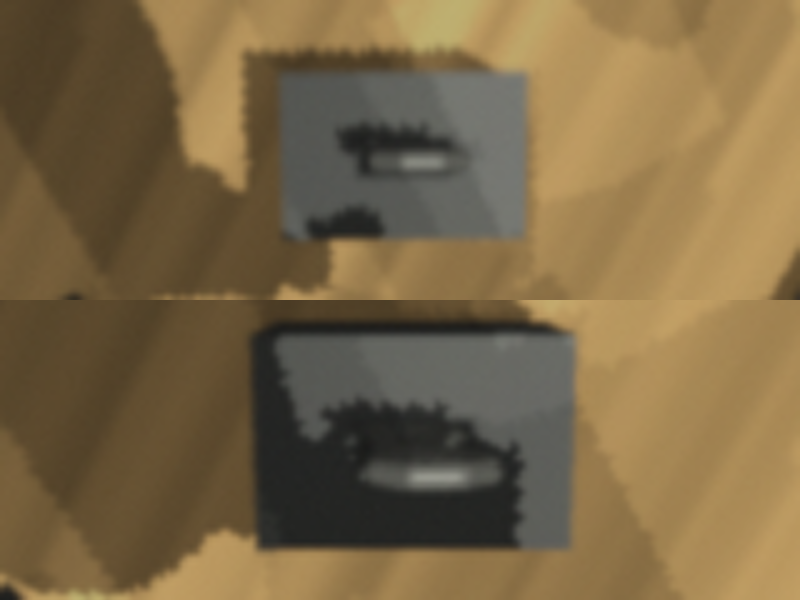

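The eye spans (368–468,161) in the upper crop and (360–503,475) in the lower one, so its centres are w2 (286.6,132.2) and w3 (284.4,166.0). It lies parallel to the tool's y axis.

```bash
python3 - <<'E'
from h import *
g,f=load('w2'),load('w3')
P,e=tri(g,(286.6,132.2),f,(284.4,166.0)); print(P,e)
for ff,u0,u1,v in((g,276.6,296.6,132.2),(f,270,298.6,166)): 
  A,B=atz(ff,(u0,v),.09),atz(ff,(u1,v),.09); print((A+B)/2,np.linalg.norm(B-A))
d=(atz(f,(298.6,166),.09)-atz(f,(270,166),.09)); print('yaw img',np.arctan2(d[1],d[0]))
p,r=pose(); print('tool yaw',np.arctan2(*r.as_matrix()[[1,0],1]))
B=cv2.minAreaRect
print('block top',[atz(f,(198+u/5,131+(v-300)/5),.06) for u,v in((258,330),(573,333),(570,548),(258,548))])
go((P[0],P[1],.097),.5)
E
```

```text
[ 0.51658141 -0.20675625  0.096175  ] 0.0001082726874235496
[ 0.51673603 -0.20687481  0.09      ] 0.02022102451573375
[ 0.51708598 -0.20747061  0.09      ] 0.021509270359519994
yaw img 0.4994516981559219
tool yaw 0.4998622658488591
block top [array([ 0.48262739, -0.20354234,  0.06      ]), array([ 0.52883069, -0.17889276,  0.06      ]), array([ 0.54667688, -0.21050395,  0.06      ]), array([ 0.49943913, -0.2362646 ,  0.06      ])]
at [ 0.5303 -0.2414  0.1877] dt cm [3.71 0.45 9.06] rot [ 0.001  0.002 -0.   ]
```

Call:
{"op": "send_rows", "data": {
  "steps": [
    {"translation": [2, 0.3, 1], "delta_rot": [0, 0, 0], "jaw": 4.5},
    {"translation": [3.7, 0.45, 3], "delta_rot": [0, 0, 0], "jaw": 4.5},
    {"translation": [3.75, 0.45, 5], "delta_rot": [0, 0, 0], "jaw": 4.5},
    {"translation": [3.75, 0.45, 7], "delta_rot": [0, 0, 0], "jaw": 4.5},
    {"translation": [3.75, 0.45, 8.5], "delta_rot": [0, 0, 0], "jaw": 4.5},
    {"translation": [3.75, 0.45, 9.5], "delta_rot": [0, 0, 0], "jaw": 4.5},
    {"translation": [3.75, 0.45, 9.5], "delta_rot": [0, 0, 0], "jaw": 4.5},
    {"translation": [3.75, 0.45, 9.5], "delta_rot": [0, 0, 0], "jaw": 3.5}
  ]
}}

```text
time: 7.45
tool_pos: [0.516, -0.2062, 0.0919]
tool_rot: [0.0, 0.51, 0.86, 0.0]
contact_force: [0.4, -0.0, 0.9]
gripper_width: 0.412
grasp_force: 0.0
```

Call:
{"op": "send_rows", "data": {
  "steps": [
    {"translation": [0, 0, 0], "delta_rot": [0, 0, 0], "jaw": 2.8},
    {"translation": [0, 0, 0], "delta_rot": [0, 0, 0], "jaw": 2.4},
    {"translation": [0, 0, 0], "delta_rot": [0, 0, 0], "jaw": 1.8},
    {"translation": [0, 0, 0], "delta_rot": [0, 0, 0], "jaw": 1},
    {"translation": [0, 0, 0], "delta_rot": [0, 0, 0], "jaw": 1},
    {"translation": [0, 0, 0], "delta_rot": [0, 0, 0], "jaw": 1},
    {"translation": [0, 0, 0], "delta_rot": [0, 0, 0], "jaw": 1},
    {"translation": [0, 0, 0], "delta_rot": [0, 0, 0], "jaw": 1}
  ]
}}

```text
time: 8.25
tool_pos: [0.516, -0.2061, 0.092]
tool_rot: [0.001, 0.51, 0.86, -0.0]
contact_force: [-0.6, -1.3, 4.3]
gripper_width: 0.2
grasp_force: 58.8
```

Call:
{"op": "send_rows", "data": {
  "steps": [
    {"translation": [0, 0, -1], "delta_rot": [0, 0, 0], "jaw": 1},
    {"translation": [0, 0, -3], "delta_rot": [0, 0, 0], "jaw": 1},
    {"translation": [0, 0, -6], "delta_rot": [0, 0, 0], "jaw": 1},
    {"translation": [0, 0, -10], "delta_rot": [0, 0, 0], "jaw": 1},
    {"translation": [0, 0, -14.5], "delta_rot": [0, 0, 0], "jaw": 1},
    {"translation": [0, 0, -18], "delta_rot": [0, 0, 0], "jaw": 1},
    {"translation": [0, 0, -18.5], "delta_rot": [0, 0, 0], "jaw": 1},
    {"translation": [0, 0, -18.5], "delta_rot": [0, 0, 0], "jaw": 1}
  ]
}}

```text
time: 9.05
tool_pos: [0.5159, -0.2059, 0.2777]
tool_rot: [0.001, 0.51, 0.86, 0.0]
contact_force: [0.2, 0.4, -0.7]
gripper_width: 0.198
grasp_force: 58.7
```

```bash
python3 - <<'E'
from h import *
f=grab('wrist','w4'); p,r=pose(); print(p)
for q in [(0,0,.068),(0,.005,.068),(0,0,-.004)]: print(proj(f,[p+r.apply(q)]))
crop(f,205,150,150,112,5.3,'c4')
# hole estimate and go
yaw=.178; c=np.array([.538,.1145]); y=np.array([-np.sin(yaw),np.cos(yaw)]); h=c-.038*y; print('hole',h)
go((h[0],h[1],.30),yaw); go((h[0],h[1],.30),yaw+np.pi)
E
```

```text
[ 0.51515578 -0.2055578   0.27549335]
[[277.50874055 222.66906245]]
[[284.70228337 222.66284399]]
[[277.12810381 272.08844744]]
hole [0.54472834 0.07710041]
at [ 0.5152 -0.2056  0.2755] dt cm [23.39 16.15 -2.43] rot [-0.001 -0.001  0.322]
at [ 0.5152 -0.2056  0.2755] dt cm [23.39 16.15 -2.43] rot [ 1.00e-03 -1.00e-03 -2.82e+00]
```

View pics/c4.png

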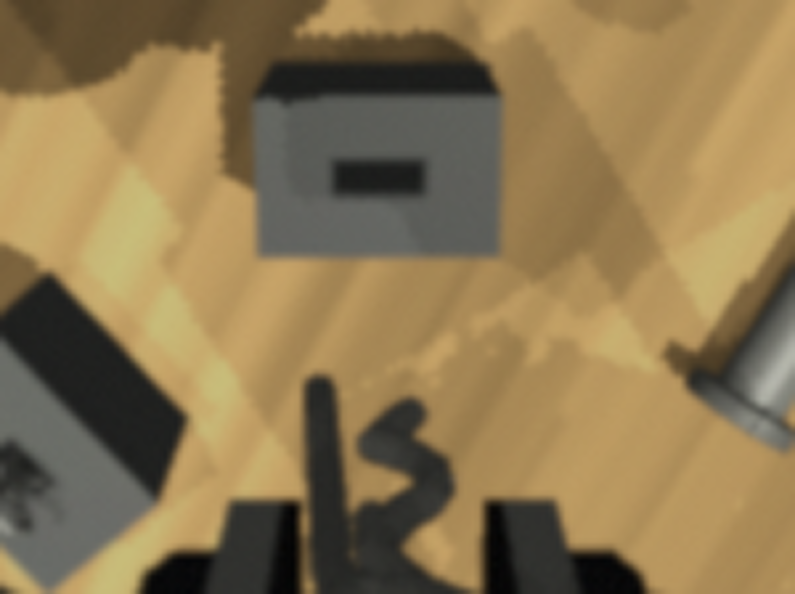

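The clip is held at the eye. The leg runs from crop (330,560) to its tip at (318,382), which is image (265,222.1), and the bow is on the tool's +y side. There is a small in-plane lean.

```bash
cat >> h.py <<'E'
def onplane(f,uv):  # intersection with tool plane x=0, in tool frame
    p,r=pose(); c,d=ray(f,uv); c=r.inv().apply(c-p); d=r.inv().apply(d); return c-d*c[0]/d[0]
E
python3 - <<'E'
from h import *
f=load('w4')
a=onplane(f,(205+318/5.3,150+382/5.3)); b=onplane(f,(205+329/5.3,150+560/5.3)); c=onplane(f,(205+323/5.3,150+470/5.3)); print(a,c,b, 'lean',np.arctan2(b[1]-a[1],a[2]-b[2]))
E
```

```text
[ 0.         -0.00874992  0.06931196] [ 0.         -0.00687017  0.03807808] [ 0.         -0.00534114  0.01409436] lean 0.06165532148285658
```

Call:
{"op": "send_rows", "data": {
  "steps": [
    {"translation": [2.5, 1.8, -2.4], "delta_rot": [0, 0, 0.03], "jaw": 1},
    {"translation": [6, 4.2, -2.4], "delta_rot": [0, 0, 0.08], "jaw": 1},
    {"translation": [9.5, 6.6, -2.4], "delta_rot": [0, 0, 0.13], "jaw": 1},
    {"translation": [13, 9, -2.4], "delta_rot": [0, 0, 0.18], "jaw": 1},
    {"translation": [16.5, 11.4, -2.4], "delta_rot": [0, 0, 0.23], "jaw": 1},
    {"translation": [20, 13.8, -2.4], "delta_rot": [0, 0, 0.28], "jaw": 1},
    {"translation": [22.5, 15.6, -2.4], "delta_rot": [0, 0, 0.32], "jaw": 1},
    {"translation": [23.4, 16.2, -2.4], "delta_rot": [0, 0, 0.322], "jaw": 1}
  ]
}}

```text
time: 9.9
tool_pos: [0.5443, 0.0798, 0.297]
tool_rot: [-0.002, 0.64, 0.768, -0.002]
contact_force: [-0.5, -0.5, 0.0]
gripper_width: 0.2
grasp_force: 58.8
```

```bash
python3 - <<'E'
from h import *
go((.549,.078,.242),.18)
E
```

```text
at [0.5443 0.0798 0.297 ] dt cm [-0.27  0.46  5.5 ] rot [-0.005 -0.001  0.001]
```

Call:
{"op": "send_rows", "data": {
  "steps": [
    {"translation": [-0.1, 0.2, 1], "delta_rot": [-0.02, 0, 0], "jaw": 1},
    {"translation": [-0.2, 0.4, 3], "delta_rot": [-0.04, 0, 0], "jaw": 1},
    {"translation": [-0.2, 0.5, 5], "delta_rot": [-0.062, 0, 0], "jaw": 1},
    {"translation": [-0.2, 0.5, 5.5], "delta_rot": [-0.064, 0, 0], "jaw": 1},
    {"translation": [-0.2, 0.5, 5.5], "delta_rot": [-0.064, 0, 0], "jaw": 1},
    {"translation": [-0.2, 0.5, 5.5], "delta_rot": [-0.064, 0, 0], "jaw": 1},
    {"translation": [-0.2, 0.5, 5.5], "delta_rot": [-0.064, 0, 0], "jaw": 1},
    {"translation": [-0.2, 0.5, 5.5], "delta_rot": [-0.064, 0, 0], "jaw": 1}
  ]
}}

```text
time: 10.7
tool_pos: [0.5514, 0.076, 0.2465]
tool_rot: [0.021, 0.641, 0.767, 0.025]
contact_force: [1.2, -0.6, -0.0]
gripper_width: 0.199
grasp_force: 58.8
```

```bash
python3 - <<'E'
from h import *
f=grab('wrist','w5'); p,r=pose(); print(p,r.as_matrix().round(3))
print(proj(f,[p+r.apply((0,-.00875,.0693)),(.5447,.0771,.145)]))
crop(f,205,150,150,112,5.3,'c5')
E
```

```text
[0.55133014 0.07604956 0.24634145] [[-0.177  0.982  0.064]
 [ 0.984  0.177  0.011]
 [-0.     0.065 -0.998]]
[[265.24787176 224.21509612]
 [261.59578723 208.68731643]]
```

View pics/c5.png

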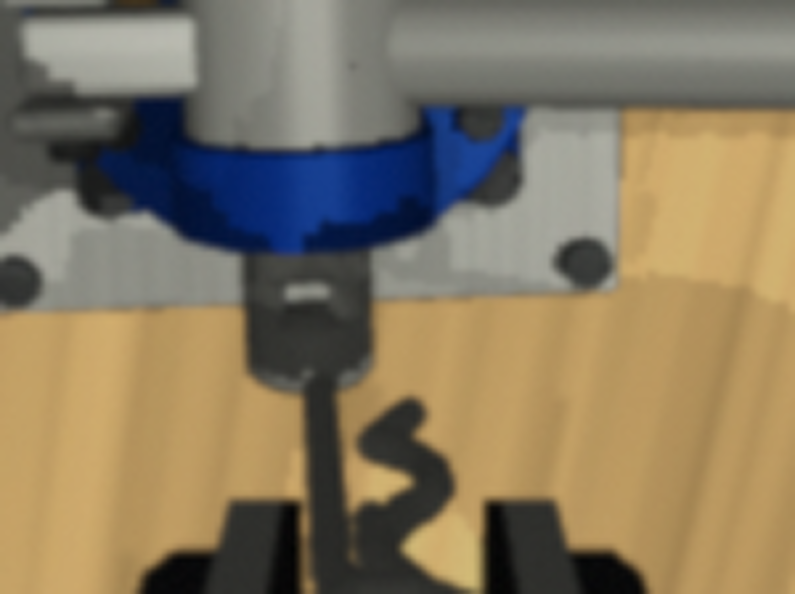

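The pin is home: the cross hole stands beyond the lug at crop (308,300), the pin's sides are at columns 246 and 371, and its free end is at (310,388). The leg tip is at about (320,380).

```bash
python3 - <<'E'
from h import *
f=load('w5'); p,r=pose(); c=lambda u,v:(205+u/5.3,150+v/5.3)
yaw=.178;Y=np.array([-np.sin(yaw),np.cos(yaw)]);X=np.array([Y[1],-Y[0]]);o=np.array([.5447,.0771])
for n,u,z in(('hole',c(308,302),.145),('hole2',c(308,296),.145),('bright',c(308,285),.145),('dark',c(308,321),.145),('end',c(310,386),.145),('left',c(246,310),.135),('right',c(371,310),.135),('lugedge',c(300,252),.154),('tip obs z.17',c(320,380),p[2]-.0698)):
    q=atz(f,u,z)[:2]; print(n,q.round(4),'rel mm',((q-o)@X*1000).round(1),((q-o)@Y*1000).round(1))
t=p+r.apply((0,-.00875,.0693)); print('tip',t,((t[:2]-o)@X*1000).round(1),((t[:2]-o)@Y*1000).round(1))
E
```

```text
hole [0.5457 0.0787] rel mm 1.2 1.4
hole2 [0.5455 0.0796] rel mm 1.2 2.3
bright [0.5452 0.0813] rel mm 1.3 4.0
dark [0.5461 0.0758] rel mm 1.2 -1.6
end [0.5481 0.0657] rel mm 1.3 -11.8
left [0.537  0.0731] rel mm -8.3 -2.5
right [0.5562 0.0762] rel mm 11.1 -2.9
lugedge [0.5428 0.0882] rel mm 0.1 11.3
tip obs z.17 [0.547  0.0771] rel mm 2.3 -0.4
tip [0.5472031  0.07528388 0.17661746] 2.1 -2.2
```

Call:
{"op": "send_rows", "data": {
  "steps": [
    {"translation": [0.15, -0.1, 0.3], "delta_rot": [0, 0, 0], "jaw": 1},
    {"translation": [0.28, -0.15, 0.8], "delta_rot": [0, 0, 0], "jaw": 1},
    {"translation": [0.28, -0.2, 1.4], "delta_rot": [0, 0, 0], "jaw": 1},
    {"translation": [0.28, -0.23, 2], "delta_rot": [0, 0, 0], "jaw": 1},
    {"translation": [0.28, -0.26, 2.5], "delta_rot": [0, 0, 0], "jaw": 1},
    {"translation": [0.28, -0.29, 2.9], "delta_rot": [0, 0, 0], "jaw": 1},
    {"translation": [0.28, -0.31, 3.2], "delta_rot": [0, 0, 0], "jaw": 1},
    {"translation": [0.28, -0.33, 3.5], "delta_rot": [0, 0, 0], "jaw": 1}
  ]
}}

```text
time: 11.55
tool_pos: [0.5493, 0.0787, 0.21]
tool_rot: [0.021, 0.641, 0.767, 0.025]
contact_force: [0.2, 0.3, -0.4]
gripper_width: 0.202
grasp_force: 58.8
```

```bash
python3 - <<'E'
from h import *
f=grab('wrist','w6'); p,r=pose(); print(p,state()['contact_force'])
crop(f,205,150,150,112,5.3,'c6')
E
```

```text
[0.54912068 0.07867383 0.2094473 ] [ 0.6625126   0.6865538  -1.88471033]
```

View pics/c6.png

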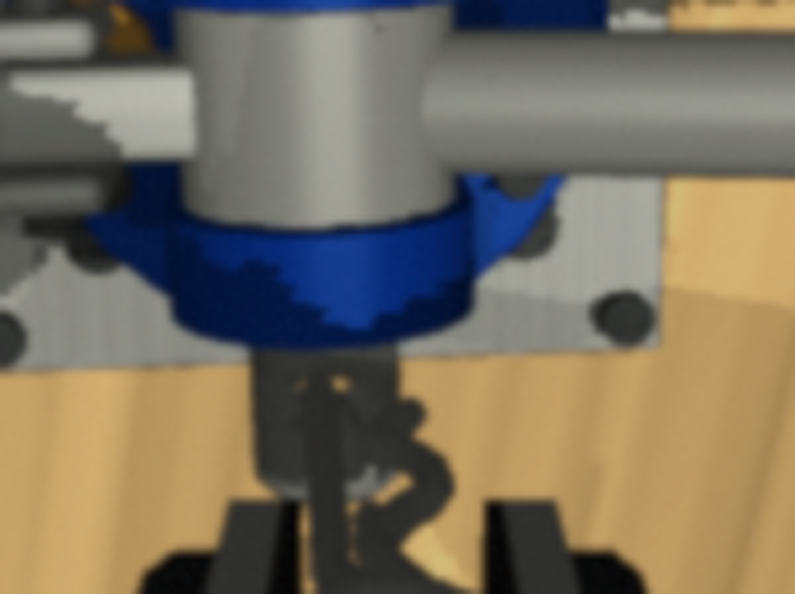

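The tip is at (320,378), inside the countersink (bright bits at (303,383) and (340,383)), with no contact force. I'll keep lowering.

Call:
{"op": "send_rows", "data": {
  "steps": [
    {"translation": [0, -0.02, 0.2], "delta_rot": [0, 0, 0], "jaw": 1},
    {"translation": [0, -0.03, 0.4], "delta_rot": [0, 0, 0], "jaw": 1},
    {"translation": [0, -0.04, 0.6], "delta_rot": [0, 0, 0], "jaw": 1},
    {"translation": [0, -0.05, 0.8], "delta_rot": [0, 0, 0], "jaw": 1},
    {"translation": [0, -0.06, 1.0], "delta_rot": [0, 0, 0], "jaw": 1},
    {"translation": [0, -0.07, 1.2], "delta_rot": [0, 0, 0], "jaw": 1},
    {"translation": [0, -0.08, 1.4], "delta_rot": [0, 0, 0], "jaw": 1},
    {"translation": [0, -0.08, 1.4], "delta_rot": [0, 0, 0], "jaw": 1}
  ]
}}

```text
time: 12.4
tool_pos: [0.5503, 0.0788, 0.1971]
tool_rot: [0.022, 0.641, 0.767, 0.026]
contact_force: [2.9, 0.4, 3.7]
gripper_width: 0.199
grasp_force: 59.1
```

Call:
{"op": "send_rows", "data": {
  "steps": [
    {"translation": [0, -0.02, 0.2], "delta_rot": [0, 0, 0], "jaw": 1},
    {"translation": [0, -0.03, 0.4], "delta_rot": [0, 0, 0], "jaw": 1},
    {"translation": [0, -0.04, 0.6], "delta_rot": [0, 0, 0], "jaw": 1},
    {"translation": [0, -0.05, 0.8], "delta_rot": [0, 0, 0], "jaw": 1},
    {"translation": [0, -0.06, 1.0], "delta_rot": [0, 0, 0], "jaw": 1},
    {"translation": [0, -0.07, 1.2], "delta_rot": [0, 0, 0], "jaw": 1},
    {"translation": [0, -0.08, 1.3], "delta_rot": [0, 0, 0], "jaw": 1},
    {"translation": [0, -0.09, 1.4], "delta_rot": [0, 0, 0], "jaw": 1}
  ]
}}

```text
time: 13.2
tool_pos: [0.5477, 0.0787, 0.1794]
tool_rot: [0.019, 0.641, 0.767, 0.023]
contact_force: [3.2, 0.0, -4.8]
gripper_width: 0.2
grasp_force: 59.1
```

Call:
{"op": "send_rows", "data": {
  "steps": [
    {"translation": [0, 0, 0], "delta_rot": [0, 0, 0], "jaw": 2.6},
    {"translation": [0, 0, 0], "delta_rot": [0, 0, 0], "jaw": 4},
    {"translation": [0, 0, 0], "delta_rot": [0, 0, 0], "jaw": 4},
    {"translation": [0, 0, -1], "delta_rot": [0, 0, 0], "jaw": 4},
    {"translation": [0, 0.15, -2.5], "delta_rot": [0.03, 0, 0], "jaw": 4},
    {"translation": [0, 0.2, -4], "delta_rot": [0.062, 0, 0], "jaw": 0},
    {"translation": [0, 0.2, -4], "delta_rot": [0.062, 0, 0], "jaw": 0},
    {"translation": [0, 0.2, -4], "delta_rot": [0.062, 0, 0], "jaw": 0}
  ]
}}

```text
time: 14.0
tool_pos: [0.5492, 0.0786, 0.2229]
tool_rot: [0.001, 0.641, 0.767, 0.001]
contact_force: [0.1, 1.3, -0.3]
gripper_width: 0.003
grasp_force: 0.0
```

```bash
python3 - <<'E'
from h import *
# expected eye world
yaw=.178;Y=np.array([-np.sin(yaw),np.cos(yaw)]);X=np.array([Y[1],-Y[0]]);o=np.array([.5447,.0771])+.0013*X+.0018*Y
e=o+.005*X; print('hole',o,'eye',e); p,r=pose(); print(r.as_matrix().round(3)); go((e[0],e[1],.212),.178)
f=grab('wrist','w7'); g=grab('scene','s7')
print(proj(f,[(e[0],e[1],.183)]),proj(g,[(e[0],e[1],.173)]))
u,v=proj(g,[(e[0],e[1],.15)])[0].astype(int)
im=np.zeros((600,800,3),np.uint8)
im[:,:400]=cv2.resize(f['pixels'][150:300,230:330],(400,600),interpolation=cv2.INTER_CUBIC)
im[:,400:]=cv2.resize(g['pixels'][v-36:v+36,u-24:u+24],(400,600),interpolation=cv2.INTER_CUBIC); cv2.imwrite('pics/c7.png',im)
E
```

```text
hole [0.54566075 0.07910174] eye [0.55058175 0.07998705]
[[-0.177  0.984  0.004]
 [ 0.984  0.177  0.   ]
 [-0.     0.004 -1.   ]]
at [0.5492 0.0786 0.2229] dt cm [0.11 0.16 1.09] rot [0.004 0.    0.   ]
[[280.50879306 238.48072974]] [[296.17737339 181.56964508]]
```

View pics/c7.png

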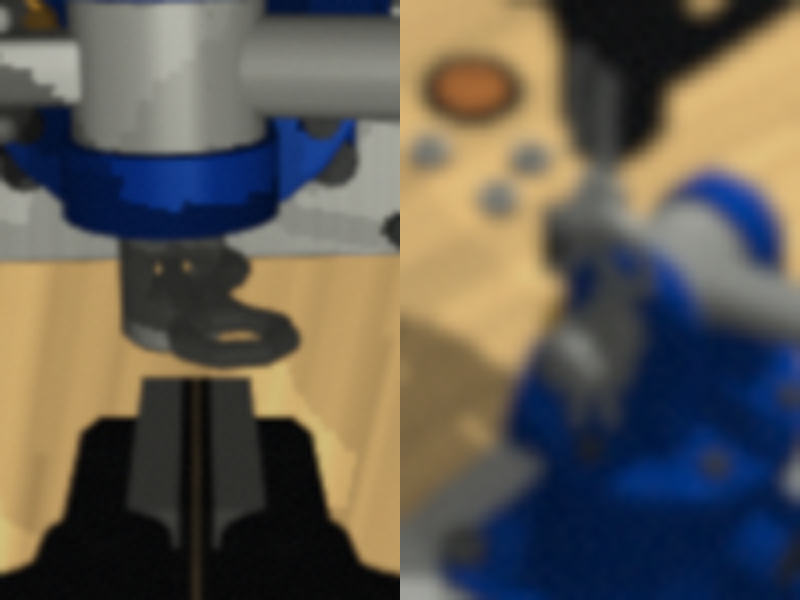

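The clip stands in the hole. Its eye is centred near image (288.5,234), leaning slightly to +x, and the bow is at (240,268) in the crop. Next I'll press from above with the jaws shut.

```bash
python3 - <<'E'
from h import *
f=load('w7')
for z in(.175,.183,.19):
  q=atz(f,(288.5,234),z); print(q); go((q[0],q[1],.20),.178)
for u in(272.5,304.7): print(atz(f,(u,234),.178))
E
```

```text
[0.55559811 0.08071549 0.175     ]
at [0.5483 0.0786 0.2214] dt cm [0.08 0.76 2.14] rot [ 0.001 -0.    -0.   ]
[0.55476658 0.08363868 0.183     ]
at [0.5483 0.0786 0.2214] dt cm [0.38 0.73 2.14] rot [ 0.001 -0.    -0.   ]
[0.55403899 0.08619646 0.19      ]
at [0.5483 0.0786 0.2214] dt cm [0.65 0.7  2.14] rot [ 0.001 -0.    -0.   ]
[0.54561076 0.08008851 0.178     ]
[0.56509169 0.08355344 0.178     ]
```

Call:
{"op": "send_rows", "data": {
  "steps": [
    {"translation": [0.15, 0.5, 1], "delta_rot": [0, 0, 0], "jaw": 0},
    {"translation": [0.15, 0.6, 1.8], "delta_rot": [0, 0, 0], "jaw": 0},
    {"translation": [0.15, 0.6, 2.1], "delta_rot": [0, 0, 0], "jaw": 0},
    {"translation": [0.15, 0.6, 2.3], "delta_rot": [0, 0, 0], "jaw": 0},
    {"translation": [0.15, 0.6, 2.5], "delta_rot": [0, 0, 0], "jaw": 0},
    {"translation": [0.15, 0.6, 2.6], "delta_rot": [0, 0, 0], "jaw": 0},
    {"translation": [0.15, 0.6, 2.7], "delta_rot": [0, 0, 0], "jaw": 0},
    {"translation": [0.15, 0.6, 2.8], "delta_rot": [0, 0, 0], "jaw": 0}
  ]
}}

```text
time: 14.9
tool_pos: [0.5551, 0.0812, 0.1951]
tool_rot: [0.001, 0.641, 0.767, 0.001]
contact_force: [-0.0, 0.0, 4.0]
gripper_width: 0.002
grasp_force: 2.0
```

Call:
{"op": "send_rows", "data": {
  "steps": [
    {"translation": [0, 0, 0.1], "delta_rot": [0, 0, 0], "jaw": 0},
    {"translation": [0, 0, 0.2], "delta_rot": [0, 0, 0], "jaw": 0},
    {"translation": [0, 0, 0.3], "delta_rot": [0, 0, 0], "jaw": 0},
    {"translation": [0, 0, 0.4], "delta_rot": [0, 0, 0], "jaw": 0},
    {"translation": [0, 0, 0.5], "delta_rot": [0, 0, 0], "jaw": 0},
    {"translation": [0, 0, 0.5], "delta_rot": [0, 0, 0], "jaw": 0},
    {"translation": [0, 0, 0.5], "delta_rot": [0, 0, 0], "jaw": 0},
    {"translation": [0, 0, 0.5], "delta_rot": [0, 0, 0], "jaw": 0}
  ]
}}

```text
time: 15.7
tool_pos: [0.5575, 0.0812, 0.1936]
tool_rot: [0.004, 0.641, 0.767, 0.004]
contact_force: [1.7, 0.7, 11.0]
gripper_width: 0.001
grasp_force: 5.5
```

Call:
{"op": "send_rows", "data": {
  "steps": [
    {"translation": [0, 0, -0.5], "delta_rot": [0, 0, 0], "jaw": 0},
    {"translation": [-0.1, -0.3, -1.5], "delta_rot": [0, 0, 0], "jaw": 0},
    {"translation": [-1, -0.5, -3], "delta_rot": [0, 0, 0], "jaw": 0},
    {"translation": [-2, -0.5, -4], "delta_rot": [0, 0, 0], "jaw": 0},
    {"translation": [-3, -0.5, -4], "delta_rot": [0, 0, 0], "jaw": 0},
    {"translation": [-4, -0.5, -4], "delta_rot": [0, 0, 0], "jaw": 0},
    {"translation": [-4, -0.5, -4], "delta_rot": [0, 0, 0], "jaw": 0},
    {"translation": [-4, -0.5, -4], "delta_rot": [0, 0, 0], "jaw": 0}
  ]
}}

```text
time: 16.5
tool_pos: [0.5563, 0.0405, 0.2282]
tool_rot: [-0.0, 0.642, 0.767, 0.0]
contact_force: [0.6, -0.0, -0.5]
gripper_width: -0.002
grasp_force: 0.0
```

```bash
python3 - <<'E'
from h import *
f=grab('wrist','w8'); print(pose()[0])
yaw=.178;Y=np.array([-np.sin(yaw),np.cos(yaw)]);X=np.array([Y[1],-Y[0]]);o=np.array([.54566,.0791])
def cloud(f):
    v,u=np.nonzero(f['range_z']>0); p=cv2.undistortPoints(np.c_[u,v].astype(float)[:,None],K(f),np.array(f['dist'],float))[:,0]
    Rm=cv2.Rodrigues(np.array(f['rvec'],float))[0]; d=f['range_z'][v,u][:,None]
    return (np.c_[p,np.ones(len(p))]*d-np.array(f['tvec'],float).ravel())@Rm,u,v
for n in('w7','w8'):
    P,u,v=cloud(load(n)); a=(P[:,:2]-o)@X*1000; b=(P[:,:2]-o)@Y*1000; z=P[:,2]*1000-135
    m=(abs(a-3)<25)&(b>-13)&(b<9)&(z>12)&(z<60); print(n,m.sum(),u[m].min() if m.any() else 0)
    for z0 in range(12,56,4):
        k=m&(z>=z0)&(z<z0+4)
        if k.sum(): print(z0,k.sum(),'a',a[k].min().round(1),a[k].max().round(1),a[k].mean().round(1),'b',b[k].min().round(1),b[k].max().round(1))
E
```

```text
[0.5562826  0.04077384 0.22832182]
w7 557 268
12 49 a -3.7 10.7 3.7 b -12.3 7.3
16 22 a 0.0 8.4 4.0 b -1.2 1.4
20 29 a 0.1 9.0 4.8 b -0.7 1.6
24 34 a 0.8 11.5 5.4 b -1.4 1.7
28 58 a 1.5 15.2 8.9 b -2.9 1.7
32 94 a 0.3 18.2 9.5 b -2.4 1.9
36 30 a -0.3 19.2 9.3 b -0.4 1.8
40 52 a -0.2 19.7 10.4 b -2.6 2.0
44 150 a 0.5 18.2 9.5 b -2.9 2.1
48 39 a 5.9 14.9 9.1 b -2.2 1.6
w8 408 268
12 37 a -3.5 10.5 1.6 b -12.3 8.7
16 13 a -0.5 8.4 3.6 b -1.1 1.3
20 13 a 0.3 9.5 4.1 b -0.4 1.2
24 12 a 1.0 8.8 5.1 b 0.2 1.5
28 28 a 3.6 13.1 9.2 b -0.2 1.7
32 45 a 3.0 17.9 10.6 b -0.2 1.6
36 13 a -0.7 18.9 4.6 b -1.2 1.6
40 50 a 0.0 20.0 12.2 b -2.6 1.7
44 152 a 0.7 17.8 9.2 b -2.9 1.7
48 45 a 4.2 14.7 9.0 b -2.4 1.6
```

```bash
cat >> h.py <<'E'
def cloud(f):
    v,u=np.nonzero(f['range_z']>0); p=cv2.undistortPoints(np.c_[u,v].astype(float)[:,None],K(f),np.array(f['dist'],float))[:,0]
    Rm=cv2.Rodrigues(np.array(f['rvec'],float))[0]; d=f['range_z'][v,u][:,None]
    return (np.c_[p,np.ones(len(p))]*d-np.array(f['tvec'],float).ravel())@Rm
def rep(tag):
    yaw=.178;Y=np.array([-np.sin(yaw),np.cos(yaw)]);X=np.array([Y[1],-Y[0]]);o=np.array([.54566,.0791])
    P=cloud(load(tag)); a=(P[:,:2]-o)@X*1000; b=(P[:,:2]-o)@Y*1000; z=P[:,2]*1000-135
    q=lambda m:(m.sum(),np.percentile(z[m],[50,90,98]).round(1)) if m.any() else None
    print('lug top (20)',q((abs(a)<3)&(b>13)&(b<23)&(z>10)),'pin top (10)',q((abs(a)<8)&(b>-12)&(b<-5)&(z>5)&(z<15)))
    m=(abs(a-8)<18)&(abs(b)<5)&(z>28)&(z<60); 
    fit=lambda: None
    k=m&(z>34); c,rad=cv2.minEnclosingCircle(np.c_[a[k],z[k]].astype(np.float32)); print('eye circle',c,rad,'ztop',np.percentile(z[k],[95,99,100]))
    bw=(a>8)&(a<25)&(abs(b)<4)&(z>-25)&(z<25)
    for z0 in range(-25,25,5):
        k=bw&(z>=z0)&(z<z0+5)
        if k.sum(): print('bow',z0,k.sum(),a[k].min().round(1),a[k].max().round(1))
E
python3 - <<'E'
from h import *
rep('w7');rep('w8')
E
```

```text
lug top (20) (np.int64(706), array([151.2, 167. , 170.3])) pin top (10) (np.int64(94), array([10.6, 11.7, 12. ]))
eye circle (9.546113014221191, 40.01193618774414) 10.245515823364258 ztop [48.4573801  49.09800213 49.30528898]
bow -10 1 9.7 9.7
bow -5 8 10.3 13.3
bow 0 16 8.7 13.9
bow 5 27 8.6 13.1
bow 10 14 8.5 11.4
bow 15 5 8.4 9.2
bow 20 3 8.2 9.0
lug top (20) (np.int64(156), array([21.2, 22.2, 22.5])) pin top (10) (np.int64(160), array([10.5, 11.6, 12.2]))
eye circle (9.534805297851562, 39.24570846557617) 10.63426685333252 ztop [48.77877647 49.446003   49.58914109]
bow -5 2 10.2 10.3
bow 0 12 8.6 13.7
bow 5 20 8.5 13.6
bow 10 7 8.4 10.6
bow 15 1 8.4 8.4
bow 20 2 8.2 9.5
```

```bash
python3 - <<'E'
from h import *
yaw=.178;Y=np.array([-np.sin(yaw),np.cos(yaw)]);X=np.array([Y[1],-Y[0]]);o=np.array([.54566,.0791])
grab('top','t8')
for n in('w7','w8','w1','t8'):
    P=cloud(load(n)); a=(P[:,:2]-o)@X*1000; b=(P[:,:2]-o)@Y*1000; z=P[:,2]*1000-135
    m=(abs(a)<6)&(z>15)&(z<24)&(b>5)&(b<60); print(n,'lug outer b',np.percentile(b[m],[1,3,10]).round(1) if m.any() else None)
    l=(abs(a-2)<6)&(z>14)&(z<26)&(abs(b)<5); print('  leg b',b[l].min().round(1) if l.any() else '',b[l].max().round(1) if l.any() else '')
    h=(abs(a)<14)&(z>10)&(z<18)&(b>62)&(b<110); print('  head b',np.percentile(b[h],[0,50,100]).round(1) if h.any() else None)
E
```

```text
w7 lug outer b [10.8 11.9 15.6]
  leg b -1.4 1.6
  head b [62.3 67.4 70.6]
w8 lug outer b [10.8 12.1 15.9]
  leg b -1.1 1.5
  head b [62.1 67.1 70. ]
w1 lug outer b [14.  14.8 15.9]
  leg b  
  head b None
t8 lug outer b [10.9 11.3 14.2]
  leg b -2.6 -0.0
  head b None
```

```bash
python3 - <<'E'
from plant import *
print(job_done())
E
```

```text
the job is handed in; nothing more can be done
None
```

I handed the job in: the clevis pin is pushed against its stop and the middle-sized clip is seated through the cross hole with its bow snapped over the pin. By depth measurement it leans about 0.12 rad (limit 0.21). The gripper is clear and I saw no sign of the other items being touched, but no verdict came back.

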